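# Take the measured jig plate out from under the ratchet gauge stand

### The arm

A 6-joint arm with a two-finger parallel gripper is mounted at the origin on a cart in front of the work surface, level with it; the furniture and walls round the work are solid. World frame = base frame: x ahead of the robot, y to its left, z up, the work surface at z = 0. Lengths are in mm, angles in rad, forces in N, time in s.
With the tool pointing down it reaches from about 350 to 975 mm from the base axis. Payload 7.1 kg.
Tool frame: the origin (TCP) lies at the very end of the fingers, on their centre line; the grasp point (between the pads) lies 19 mm behind it; z points along the fingers, y is the direction in which the jaws open and shut (so a half turn about z gives the same grasp; the last joint's range is limited). The gripper opens to 88 mm and grips with 3 to 60 N. Pads are 20 mm wide; open, the fingers measure 115 mm over their backs; the gripper's body (75 mm by 178 mm) begins 61 mm behind the grasp point.
Start: joints at [-1.331, 0.423, 1.63, -0, 1.089, -0.019], TCP at [159.969, -604.164, 222.675] pointing down, gripper open.
Joint ranges: [-3, 3], [-0.9, 2.11], [0.09, 2.58], [-1.31, 4.45], [0.11, 2.69], [-2.54, 2.54]. Speed limits (rad/s): [2.39, 2.39, 3.01, 3.14, 3.14, 3.14].

### API

Orientations are given as a rotation vector (axis times angle).
In Python, from workcell import monitor, vision, order, find_in, regions_of, place_of gives the robot as it stands. The module is installed in compiled form; this text tells all that it offers.
- The arm moves only by the tool carry_out, never from a script. Its argument "targets" is a list of rows, each a list of 3 entries, a list of its own where there are three numbers: the turn, a rotation vector about the world's x, y, z in degrees, then the shift along the world's x, y, z in mm, then the finger opening in mm, from 0 to 87.8. In form: [[[rx, ry, rz], [x, y, z], hand], ...]. A call has 1 to 10 rows; each row is the pose to reach, as a shift and turn from the pose commanded when the call began; what a row does not reach only later rows make up. A row lasts 1/12 s, in which the tool goes at most 41.7 mm and 7.16 degrees, less where a joint would pass 70% of its speed; a pose out of reach is approached as far as the arm can. A call with a gripper value outside its range is refused whole. The fingers move at their own pace and stop on an object; the grip force is fixed at half the most. Time passes only in rows, so rows that repeat a pose let the fingers close. It gives the time, the measured TCP pose, the force and the opening at its end, in the units of the state.
- monitor.get_obs(): the state, without advancing time (a new reading comes with each control period).
- vision.get_image(name): name is "scene" or "side" or "wrist"; returns the picture (400x640x3 uint8, red, green, blue); there is no depth.
- vision.camera_model(name): a dict with "K" (3x3 intrinsics, pixels), "rvec" (rotation vector, rad) and "tvec" (3), from world to camera coordinates, as OpenCV has them. Camera axes: x right, y down, z forward; pixel columns grow to the right and rows downward; lengths in mm; the calibration is good to about 2 mm. A picture is of the moment at which its call begins: read the wrist's pose just before it. camera_model takes no time and is no camera call; for the wrist camera it gives the pose at the moment of the call.
- order.close_job(): hands the job in, once; it reports no verdict.
Trained networks look in the newest picture that a camera, given by its name, has taken for a name from the list of things; names that differ only in an ending like _2 or _b are one class to them, and where a whole thing is asked for, a point or a joint stands for the part that bears it (a point fixed in the world has none). Each returns a list of dicts, best first, with "confidence" (0 to 1); they miss things now and then, are a little off and sometimes report something else, mostly with a low value. They report only what shows in the picture. A call takes as long as a camera call.
- find_in(query, camera): "point" ([x, y, z] in mm, in the coordinates of the camera as it stood for that picture, good to about 4 mm: the middle of the surface that is visible of it).
- regions_of(query, camera): "mask" (400x640 bool, what is visible of it).
- place_of(query, camera): "point" ([x, y, z] in mm, in the coordinates of the camera as it stood for that picture, good to about 4 mm: a listed point, or the origin of a listed thing).
The state is a dict: "t": time; "qpos": joint angles; "qvel": joint speeds; "joint_torque": joint torques, N m; "ee_pos": TCP position; "orientation": TCP orientation; "ft_force": force on the tool from outside, world axes, zero at the start; "moment": the same for the moment, N m; "width": finger opening in mm.
Only numpy, scipy, OpenCV 4.12 (cv2) and the standard library are available. Lean on these libraries where they do the work, as an engineer would, in place of code of your own. Each camera call takes 0.05 s, during which the arm holds its last target.

### The job

The jig plate under the dial gauge has been measured, so take it off the stand. Lift the gauge head by the black grip on its arm, leaving the red release tabs alone so that the pawls click up over the teeth, all the way to the top, and let go so that it hangs there; lift the plate level and straight up off its two dowels by its handle, without forcing it, and lay it flat on the middle of the blue-grey mat. Then pinch the two red tabs together and carry the head all the way down until you feel it sit on its stop collar, without ramming it, and let go. Never let the head drop, do not push the plate up into the gauge, and do not disturb the other things on the bench.

Things in the scene. Friction and masses are not known exactly. Their poses are not given: they have to be found in the camera images.
- head (a joint): height of the gauge head on its toothed column, m: starts on a low tooth; 0.082 = rubber top stop; sits on the stop collar at 0 to 0.006. It slides freely (0.4 to 0.7 kg), falling if unheld. Two sprung pawls catch it at every 0.010, highest tooth 0.070: pulled up it clicks over the teeth (5 to 22 N in all), let go it settles on the tooth below; it goes down only with both pawls held off
- pawl_l (a joint): left pawl, rad: 0 = sprung in against the column, about 0.13 as it rides over a tooth, clear of the teeth above 0.14, 0.20 = fully pinched (its stop)
- pawl_r (a joint): angle of the right pawl, as pawl_l
- stop_collar: dark round collar, 46 mm across, 14 mm high, with a black thumbscrew, clamped on the column under the gauge head; set at a slightly different height each time, it is the bottom stop the head comes to rest on. Origin: centre of its top face, z up; the head's underside that meets it lies 19.5 mm below lift_grip. It does not yield, so come down on it softly
- lift_grip (a point): centre of the black ribbed grip on the front of the head's arm: 36 mm long (along the stand's x), 18 mm wide (y), 24 mm high; moves up and down with the head. Take it from above, closing along the stand's y. Round dial hangs below, its top 30 mm below this point; the red tabs begin 34 mm behind it. Axes as gauge_stand
- tabs (a point): point on the arm midway between the two red release tabs, 51 mm behind lift_grip, same height; moves with the head. Tabs: upright paddles 34 mm long (x), 30 mm high, outer faces 52 mm apart, one each side of the arm. Pinched from above along y (2 to 4 N each; grip with 20 N or more to carry the head too) they close to 34 mm and swing both pawls off. Column face 68 mm behind. Axes as the stand
- gauge_stand: fixed stand: dark stone bed 370 mm long (x), 150 mm wide (y), top 25 mm above the bench; toothed steel column 24x28 mm, 280 mm high, at x = +125 mm. Origin: centre of the bed's underside; x from the bed's front to the column, y left, z up. Two upright steel dowels, 12 mm thick, 20 mm high, on the bed at (-156, +36) and (-34, -36) mm
- plate: loose aluminium jig plate 180 x 110 x 14 mm, about 0.5 kg, balanced under its handle; starts on the bed, its two 13 mm holes over the dowels, centre 90 mm in front of the bed's centre, axes along the stand's. Origin: centre of its underside; x along its length, z up
- plate_handle (a point): centre of the black handle bar of the plate, 46 mm above the plate's underside: bar 78 mm long (along the plate's x), 14 mm wide, 12 mm high, on two posts at +-30 mm; 26 mm of free height under the bar. Grip from above across the bar (closing along the plate's y)
- plunger: sprung steel plunger of the dial gauge, 5 mm thick, pointing down at the plate's rear end, 2 mm in front of straight below lift_grip; moves with the head, yields 8 mm upward at 1 to 2 N. Origin: its tip. With the head on its top tooth the tip is 57 mm above the seated plate
- mat: blue-grey rubber mat 220 x 160 x 3 mm, fixed flat on the bench to the left or right of the stand. Origin: centre of its underside; x along its length
- dop_block: bystander: beech block with five turned sticks, 38 x 92 x 78 mm, origin under its centre
- tape_roll: bystander: roll of tape lying flat, 66 mm across, 18 mm high, origin under its centre
- pliers: bystander: pliers with blue handles lying flat, 51 x 156 x 13 mm, origin under their centre

How it is judged (in metres and radians):
On the way, in this order (a step that is already met when the one before it is completed fails the run):
1. the head is climbing (26 to 54 mm up) with the pawls riding on the teeth, not both pinched off, the plate still on its dowels (value of joint head between 0.026 and 0.054 m and value of joint any of pawl_l, pawl_r below 0.16 rad and z of plate in the frame of gauge_stand below 0.032 m), for 0.05 s.
2. the head hangs by its pawls at least 55 mm up, the fingers off it, and the plate is still on its dowels (value of joint head above 0.055 m and contact force between the fingers and anything else below 0.5 N and z of plate in the frame of gauge_stand below 0.032 m and horizontal distance between plate and gauge_stand below 0.096 m), for 0.2 s.
3. the plate lies flat on the mat, its centre within 40 mm of the mat's, let go, while the head still hangs at least 55 mm up (horizontal distance between plate and mat below 0.04 m and height (world z) of plate below 0.007 m and angle between plate's own z axis and vertical below 0.05 rad and contact force between the fingers and anything else below 0.5 N and value of joint head above 0.055 m), for 0.2 s.
At the end, for the whole second after the job is handed in: the head sits with its weight on the stop collar (over 1 N on it, head joint below 0.0085 m), let go, and the plate lies flat (within 0.05 rad) and still on the mat, its centre within 40 mm of the mat's centre (contact force between stop_collar and anything else above 1 N and value of joint head below 0.0085 m and horizontal distance between plate and mat below 0.04 m and height (world z) of plate below 0.007 m and angle between plate's own z axis and vertical below 0.05 rad and linear speed of plate below 0.02 m/s); the robot touches nothing.
It fails at once if the head is let drop (falls faster than 0.6 m/s, a free fall of some 20 mm) (velocity of joint head below -0.6 m/s).
It fails at once if the head is rammed onto its stop collar (over 45 N) (contact force between stop_collar and anything else above 45 N).
It fails at once if the plate is pushed up into the gauge's plunger (over 12 N) (contact force between plate and plunger above 12 N).
It fails at once if a bystander is moved by more than 30 mm (distance of any of dop_block, tape_roll, pliers from where it was at the start of the episode above 0.03 m).
It fails at once if the plate is wrenched or jammed against the stand and its dowels (over 45 N) (contact force between plate and gauge_stand above 45 N).
It also fails if it takes over 61 s, if anything falls off the work surface, if the arm or the gripper's body presses on something with over 40 N, if the wrist force passes 120 N, or if a joint passes its speed limit or range.

## Working session

There is one attempt and no reset: what is moved stays moved. The work goes in short steps, Python scripts to look and compute and a tool call to move; the robot and the scene stay as the last step left them, time stands still between calls to the robot, and variables do not carry over. Pictures are saved under pics/ and viewed, and the job is handed in when it is done.

Besides the shell and the picture viewer there is one more tool, called after "Call:" in YAML: its name, and indented under it one key for each argument. carry_out: Moves the arm, as the interface text tells. Its arguments: {"type":"object","properties":{"targets":{"type":"array","items":{"type":"array"}}},"required":["targets"]}

```bash
mkdir -p pics; cat > h.py <<'E'
import numpy as np, cv2
from workcell import monitor, vision, order, find_in, regions_of, place_of
def cam(n):
    m=vision.camera_model(n); R=cv2.Rodrigues(np.array(m['rvec'],float))[0]; return np.array(m['K'],float),R,np.array(m['tvec'],float).ravel()
def pic(n,f):
    im=vision.get_image(n); cv2.imwrite('pics/'+f,im[:,:,::-1]); return im
def w(p,n):
    K,R,t=cam(n); return R.T@(np.array(p)-t)
def proj(P,n):
    K,R,t=cam(n); c=R@np.array(P,float)+t; c=K@c; return c[:2]/c[2]
def ray(px,n,z):
    K,R,t=cam(n); d=R.T@np.linalg.inv(K)@np.array([px[0],px[1],1.]); o=-R.T@t; return o+d*(z-o[2])/d[2]
def places(n,qs):
    for q in qs:
        for r in place_of(q,n)[:2]: print(n,q,round(r['confidence'],2),w(r['point'],n).round(1))
def st():
    o=monitor.get_obs(); print('t',round(o['t'],2),'p',np.round(o['ee_pos'],1),'R',np.round(o['orientation'],3),'F',np.round(o['ft_force'],1),'w',round(o['width'],1)); return o
E
python3 - <<'E'
from h import *
st()
for n in ['scene','side']:
    pic(n,n+'0.png')
    places(n,['gauge_stand','lift_grip','tabs','plate','plate_handle','mat','stop_collar','plunger'])
places('scene',['dop_block','tape_roll','pliers'])
st()
E
```

```text
t 0.0 p [ 159.8 -603.6  221.9] R [-3.114 -0.405  0.   ] F [ 0.4 -0.8 -0.2] w 87.7
scene gauge_stand 0.92 [565.1  27.6   1.6]
scene lift_grip 0.79 [561.5  27.6 178.3]
scene tabs 0.74 [614.7  36.8 179.8]
scene tabs 0.35 [ 460.5 -285.     2.7]
scene plate 0.89 [478.4  10.8  23.1]
scene plate_handle 0.58 [474.9   9.1  73.7]
scene mat 0.77 [451.9 296.8  -4.4]
scene plunger 0.25 [453.6 294.9  -1.8]
side gauge_stand 0.7 [565.2  24.6   0.9]
side lift_grip 0.82 [564.   28.9 179.4]
side tabs 0.91 [606.   35.4 175.4]
side plate 0.74 [477.7  10.   23.6]
side plate_handle 0.92 [479.9   8.8  71.6]
side mat 0.93 [451.8 298.6  -2.6]
side stop_collar 0.47 [691.4  52.4 154.4]
side plunger 0.62 [568.9  24.8  -1.7]
scene dop_block 0.84 [ 460.2 -284.6    5.6]
scene pliers 0.62 [ 634.8 -298.2    3.6]
t 1.05 p [ 160.  -604.2  222.7] R [ 3.115  0.405 -0.   ] F [ 0.2 -0.2 -0.6] w 87.6
```

View pics/scene0.png

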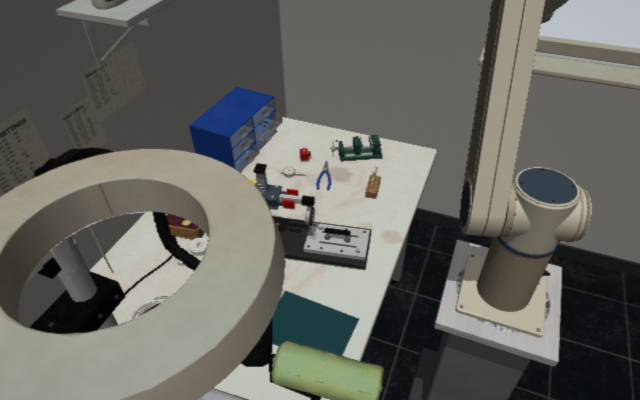

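View pics/side0.png

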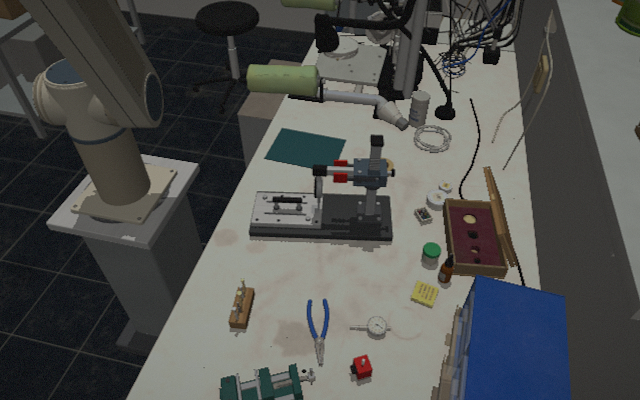

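```bash
python3 - <<'E'
from h import *
from scipy.spatial.transform import Rotation as Ro
o=monitor.get_obs()
print(Ro.from_rotvec(o['orientation']).as_matrix().round(3))
print(monitor.get_obs()['t'])
for n in ['scene','side']:
    K,R,t=cam(n); print(n,(-R.T@t).round())
    for P in [(565,26,0),(691,48,30),(564,28,179),(612,36,179),(478,10,71),(452,298,0)]: print(P,proj(P,n).round())
E
```

```text
[[ 0.967  0.256 -0.   ]
 [ 0.256 -0.967 -0.   ]
 [-0.     0.    -1.   ]]
1.05
scene [ 162.  917. 1067.]
(565, 26, 0) [308. 244.]
(691, 48, 30) [267. 231.]
(564, 28, 179) [307. 201.]
(612, 36, 179) [290. 199.]
(478, 10, 71) [337. 232.]
(452, 298, 0) [308. 327.]
side [ 758. -776.  938.]
(565, 26, 0) [321. 219.]
(691, 48, 30) [369. 214.]
(564, 28, 179) [320. 170.]
(612, 36, 179) [340. 171.]
(478, 10, 71) [287. 200.]
(452, 298, 0) [306. 149.]
```

```bash
python3 - <<'E'
from h import *
def tri(a,b):
    Ps=[]
    for n in ['scene','side']:
        K,R,t=cam(n); Ps.append(K@np.c_[R,t])
    X=cv2.triangulatePoints(Ps[0],Ps[1],np.array(a,float).reshape(2,1),np.array(b,float).reshape(2,1)).ravel(); X=X[:3]/X[3]
    print(X.round(), proj(X,'scene').round(),proj(X,'side').round())
tri((280,360),(318,80)); tri((380,382),(250,78))
tri((337,232),(287,200))
for n in ['scene','side']:
    vision.get_image(n)
    r=regions_of('mat',n)
    if r:
        m=r[0]['mask']; 
        c=max(cv2.findContours(m.astype(np.uint8),0,2)[0],key=cv2.contourArea)
        P=np.array([ray(p[0],n,3)[:2] for p in c],np.float32); print(n,'mat',cv2.minAreaRect(P))
    for q in ['gauge_stand','plate']:
        r=regions_of(q,n)
        if r:
            m=r[0]['mask']; ys,xs=np.where(m); print(q,r[0]['confidence'],m.sum(),xs.min(),xs.max(),ys.min(),ys.max())
            if q=='plate':
                c=max(cv2.findContours(m.astype(np.uint8),0,2)[0],key=cv2.contourArea)
                P=np.array([ray(p[0],n,39)[:2] for p in c],np.float32); print(n,cv2.minAreaRect(P))
E
```

```text
[443. 476. 140.] [278. 360.] [316.  80.]
[229. 442. 137.] [379. 382.] [249.  78.]
[479.  10.  69.] [337. 232.] [287. 200.]
scene mat ((447.7268981933594, 296.5704345703125), (158.0647430419922, 217.45361328125), 88.20616912841797)
gauge_stand 0.58 3128 254 372 163 269
plate 0.63 1762 304 368 223 259
scene ((476.97454833984375, 13.9559326171875), (180.78912353515625, 121.69371795654297), 11.070525169372559)
side mat ((450.068603515625, 299.3914794921875), (164.66412353515625, 221.98175048828125), 87.09089660644531)
gauge_stand 0.57 5899 250 394 136 240
plate 0.69 2299 251 322 192 229
side ((480.73968505859375, 5.554107666015625), (181.42578125, 126.86576080322266), 10.454927444458008)
```

Call:
carry_out:
  targets:
    - [[0,0,-0.5],[20,35,5],87]
    - [[0,0,-1],[40,70,10],87]
    - [[0,0,-1.5],[60,105,20],87]
    - [[0,0,-2],[80,140,30],87]
    - [[0,0,-2.5],[100,175,40],87]
    - [[0,0,-3],[120,210,50],87]
    - [[0,0,-3.5],[140,245,60],87]
    - [[0,0,-4],[160,280,70],87]
    - [[0,0,-4.3],[180,315,80],87]
    - [[0,0,-4.3],[200,350,80],87]

```text
t: 2.28
ee_pos: [361.4, -253.0, 304.8]
orientation: [3.126, 0.287, 0.005]
ft_force: [0.3, 0.6, 0.2]
width: 87.0
```

Call:
carry_out:
  targets:
    - [[0,0,0],[20,28,0],87]
    - [[0,0,0],[40,56,0],87]
    - [[0,0,0],[60,84,0],87]
    - [[0,0,0],[80,112,0],87]
    - [[0,0,0],[100,140,0],87]
    - [[0,0,0],[120,168,0],87]
    - [[0,0,0],[140,200,0],87]
    - [[0,0,0],[160,230,0],87]
    - [[0,0,0],[180,256,0],87]
    - [[0,0,0.3],[200,281,0],87]

```text
t: 3.12
ee_pos: [560.7, 28.8, 302.8]
orientation: [3.127, 0.298, 0.0]
ft_force: [1.0, -1.4, 1.9]
width: 87.0
```

```bash
python3 - <<'E'
from h import *
st()
pic('wrist','w1.png')
places('wrist',['lift_grip','tabs','plate','plate_handle','gauge_stand','stop_collar'])
K,R,t=cam('wrist'); print((-R.T@t).round())
st()
E
```

```text
t 3.12 p [560.7  28.8 302.8] R [3.127 0.298 0.   ] F [ 1.  -1.4  1.9] w 87.0
wrist lift_grip 0.91 [562.6  23.1 175.9]
wrist lift_grip 0.45 [481.7  14.1  69. ]
wrist tabs 0.88 [612.8  36.3 180.4]
wrist plate 0.8 [484.3   2.8  25.9]
wrist plate_handle 0.93 [473.1   6.9  70.3]
wrist plate_handle 0.5 [557.   24.  173.3]
wrist gauge_stand 0.62 [561.6  21.1   3. ]
wrist stop_collar 0.2 [448.3 299.3  -1.4]
[632.  40. 466.]
t 3.47 p [559.2  25.8 302.6] R [ 3.128e+00  2.950e-01 -1.000e-03] F [-0.1  0.7  0.5] w 86.9
```

View pics/w1.png

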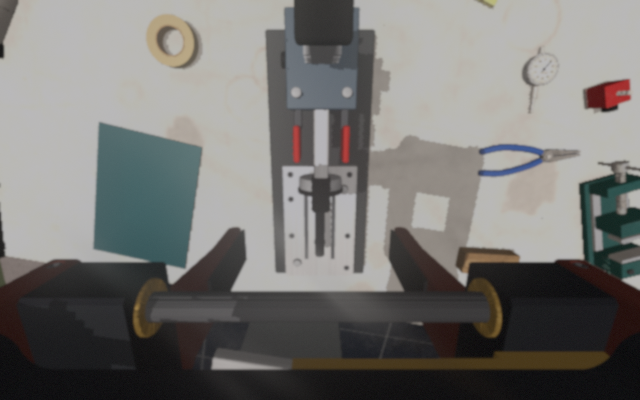

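```bash
python3 - <<'E'
from h import *
o=st(); print(np.round(o['qpos'],3))
for z in (280,305,330): print(z,proj((688,49,z),'side').round(),proj((688,49,z),'wrist').round())
for P in [(562,27,190),(562,27,178),(611,36,190),(478.5,9,76)]: print(P,proj(P,'wrist').round(),proj(P,'side').round())
E
```

```text
t 3.47 p [559.2  25.8 302.6] R [ 3.128e+00  2.950e-01 -1.000e-03] F [-0.1  0.7  0.5] w 86.9
[ 0.025  0.243  1.696 -0.     1.203  1.408]
280 [376. 139.] [320.  14.]
305 [377. 130.] [320.  -4.]
330 [378. 121.] [321. -30.]
(562, 27, 190) [317. 193.] [320. 166.]
(562, 27, 178) [317. 190.] [320. 170.]
(611, 36, 190) [317. 142.] [340. 167.]
(478.5, 9, 76) [318. 231.] [287. 199.]
```

Call:
carry_out:
  targets:
    - [[0,0,0],[2,0,-35],87]
    - [[0,0,0],[2,0,-70],87]
    - [[0,0,0],[2,0,-100],87]

```text
t: 3.72
ee_pos: [561.3, 25.6, 201.8]
orientation: [3.128, 0.294, 0.001]
ft_force: [0.1, 0.9, -0.0]
width: 87.0
```

```bash
python3 - <<'E'
from h import *
st()
pic('wrist','w2.png');pic('side','s2.png')
places('wrist',['lift_grip','tabs'])
E
```

```text
t 3.72 p [561.3  25.6 201.8] R [3.128e+00 2.940e-01 1.000e-03] F [ 0.1  0.9 -0. ] w 87.0
wrist lift_grip 0.61 [ 635.5 -299.1   -0.7]
wrist lift_grip 0.56 [558.1  26.1 173.5]
wrist tabs 0.64 [614.5  39.2 182.1]
```

View pics/w2.png

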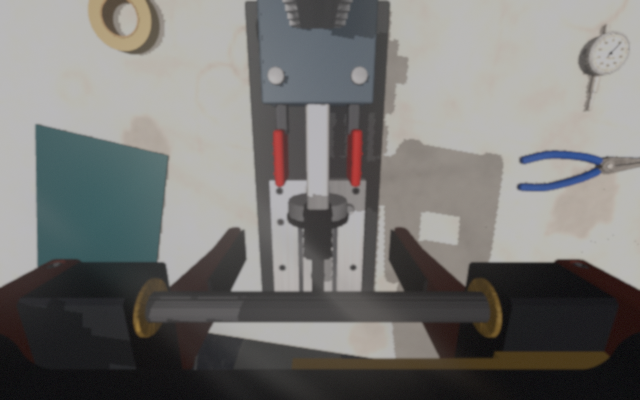

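View pics/s2.png

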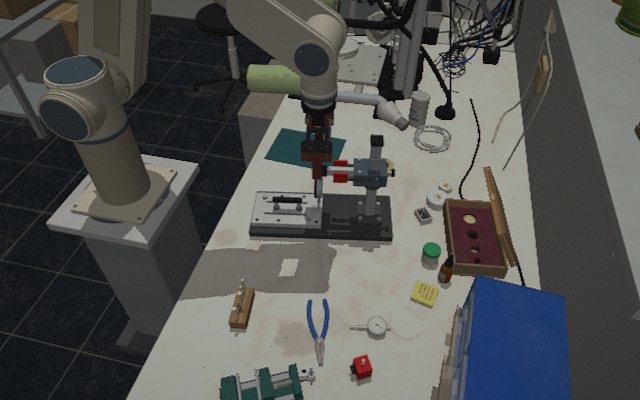

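Call:
carry_out:
  targets:
    - [[0,0,0],[0,0,-20],87]
    - [[0,0,0],[0,0,-38],70]
    - [[0,0,0],[0,0,-38],40]
    - [[0,0,0],[0,0,-38],10]
    - [[0,0,0],[0,0,-38],10]
    - [[0,0,0],[0,0,-38],10]
    - [[0,0,0],[0,0,-38],10]
    - [[0,0,0],[0,0,-38],10]

```text
t: 4.58
ee_pos: [562.5, 26.9, 165.7]
orientation: [3.127, 0.296, 0.003]
ft_force: [0.7, 0.1, -1.2]
width: 43.8
```

```bash
python3 - <<'E'
from h import *
st()
pic('wrist','w3.png');
E
```

```text
t 4.58 p [562.5  26.9 165.7] R [3.127e+00 2.960e-01 3.000e-03] F [ 0.7  0.1 -1.2] w 43.8
```

View pics/w3.png

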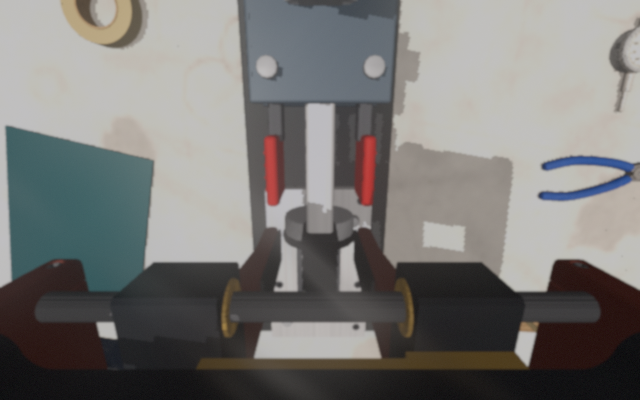

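Call:
carry_out:
  targets:
    - [[0,0,0],[0,0,0],8]
    - [[0,0,0],[0,0,0],8]
    - [[0,0,0],[0,0,0],8]
    - [[0,0,0],[0,0,0],8]
    - [[0,0,0],[0,0,0],8]
    - [[0,0,0],[0,0,0],8]
    - [[0,0,0],[0,0,0],8]

```text
t: 5.22
ee_pos: [562.2, 25.6, 164.7]
orientation: [3.126, 0.297, 0.0]
ft_force: [0.4, -6.2, -0.5]
width: 18.2
```

Call:
carry_out:
  targets:
    - [[0,0,0],[0,-1,3],8]
    - [[0,0,0],[0,-1,7],8]
    - [[0,0,0],[0,-1,12],8]
    - [[0,0,0],[0,-1,17],8]
    - [[0,0,0],[0,-1,22],8]
    - [[0,0,0],[0,-1,27],8]
    - [[0,0,0],[0,-1,32],8]
    - [[0,0,0],[0,-1,37],8]
    - [[0,0,0],[0,-1,42],8]
    - [[0,0,0],[0,-1,45],8]

```text
t: 6.05
ee_pos: [562.1, 25.6, 208.1]
orientation: [3.127, 0.297, -0.001]
ft_force: [9.4, -0.9, -21.4]
width: 17.3
```

```bash
python3 - <<'E'
from h import *
st()
pic('side','s4.png')
im=cv2.imread('pics/s4.png');cv2.imwrite('pics/s4c.png',cv2.resize(im[100:260,230:430],None,fx=4,fy=3.75,interpolation=2))
places('side',['lift_grip','tabs']);places('wrist',['tabs'])
E
```

```text
t 6.05 p [562.1  25.6 208.1] R [ 3.127e+00  2.970e-01 -1.000e-03] F [  9.4  -0.9 -21.4] w 17.3
side lift_grip 0.59 [565.9  28.8 222.6]
side lift_grip 0.24 [ 453.5 -284.4    4.7]
side tabs 0.68 [607.2  35.2 219. ]
wrist tabs 0.93 [610.8  35.9 226.3]
```

View pics/s4c.png

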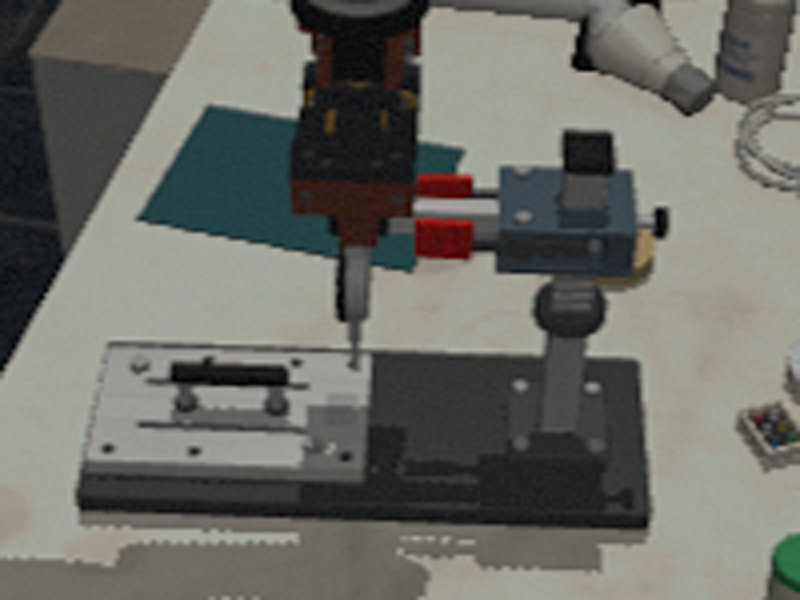

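Call:
carry_out:
  targets:
    - [[0,0,0],[0,0,4],8]
    - [[0,0,0],[0,0,8],8]
    - [[0,0,0],[0,0,11],8]
    - [[0,0,0],[0,0,14],8]
    - [[0,0,0],[0,0,14],8]

```text
t: 6.67
ee_pos: [562.1, 25.6, 222.0]
orientation: [3.127, 0.297, -0.001]
ft_force: [6.5, -1.5, -14.2]
width: 17.9
```

Call:
carry_out:
  targets:
    - [[0,0,0],[0,0,2],8]
    - [[0,0,0],[0,0,4],8]
    - [[0,0,0],[0,0,4],8]

```text
t: 6.92
ee_pos: [562.1, 25.6, 227.0]
orientation: [3.127, 0.297, -0.0]
ft_force: [3.8, -1.8, -7.8]
width: 17.7
```

Call:
carry_out:
  targets:
    - [[0,0,0],[0,0,2],8]
    - [[0,0,0],[0,0,4],8]
    - [[0,0,0],[0,0,4],8]

```text
t: 7.17
ee_pos: [562.2, 25.6, 231.6]
orientation: [3.127, 0.297, 0.0]
ft_force: [3.1, -2.4, -6.0]
width: 17.8
```

Call:
carry_out:
  targets:
    - [[0,0,0],[0,0,2],8]
    - [[0,0,0],[0,0,4],8]
    - [[0,0,0],[0,0,4],8]

```text
t: 7.42
ee_pos: [562.2, 25.6, 235.8]
orientation: [3.127, 0.296, 0.001]
ft_force: [3.0, -1.8, -5.6]
width: 18.0
```

Call:
carry_out:
  targets:
    - [[0,0,0],[0,0,2],8]
    - [[0,0,0],[0,0,3],8]

```text
t: 7.58
ee_pos: [562.1, 25.6, 237.0]
orientation: [3.127, 0.296, 0.0]
ft_force: [12.7, -2.8, -27.5]
width: 17.5
```

Call:
carry_out:
  targets:
    - [[0,0,0],[0,0,-3],8]
    - [[0,0,0],[0,0,-6],8]
    - [[0,0,0],[0,0,-9],8]
    - [[0,0,0],[0,0,-12],8]
    - [[0,0,0],[0,0,-14],8]
    - [[0,0,0],[0,0,-14],8]

```text
t: 8.08
ee_pos: [562.1, 25.6, 224.8]
orientation: [3.127, 0.296, 0.0]
ft_force: [4.3, -2.9, -6.0]
width: 17.8
```

Call:
carry_out:
  targets:
    - [[0,0,0],[0,0,-1.5],8]
    - [[0,0,0],[0,0,-1.5],8]

```text
t: 8.25
ee_pos: [562.2, 25.6, 224.5]
orientation: [3.127, 0.296, 0.001]
ft_force: [0.1, -4.2, 4.6]
width: 17.9
```

Call:
carry_out:
  targets:
    - [[0,0,0],[0,1,0.5],60]
    - [[0,0,0],[0,1,0.5],60]
    - [[0,0,0],[0,1,0.5],60]
    - [[0,0,0],[0,1,0.5],60]
    - [[0,0,0],[0,1,0.5],60]
    - [[0,0,0],[0,1,0.5],60]
    - [[0,0,0],[0,1,20],60]
    - [[0,0,0],[0,1,50],60]
    - [[0,0,0],[-15,-2,70],60]
    - [[0,0,0],[-40,-7,70],60]

```text
t: 9.08
ee_pos: [525.5, 19.1, 297.3]
orientation: [3.127, 0.297, 0.013]
ft_force: [1.2, 0.2, -0.2]
width: 60.1
```

```bash
python3 - <<'E'
from h import *
st()
pic('wrist','w5.png')
pic('side','s5.png')
im=cv2.imread('pics/s5.png');cv2.imwrite('pics/s5c.png',cv2.resize(im[100:260,230:430],None,fx=4,fy=3.75,interpolation=2))
places('side',['lift_grip','tabs','plate_handle','plate']);places('wrist',['lift_grip','tabs','plate_handle','plate'])
E
```

```text
t 9.08 p [525.5  19.1 297.3] R [3.127 0.297 0.013] F [ 1.2  0.2 -0.2] w 60.1
side lift_grip 0.68 [567.9  27.5 240.3]
side lift_grip 0.56 [609.   32.9 237.5]
side tabs 0.69 [609.9  36.2 234.4]
side plate_handle 0.67 [477.5   8.4  69.1]
side plate 0.82 [479.9   6.6  25.6]
wrist lift_grip 0.78 [558.7  24.1 232. ]
wrist tabs 0.87 [611.4  37.9 234. ]
wrist plate_handle 0.73 [470.7  10.   63.9]
wrist plate 0.65 [476.9   8.   24.3]
```

View pics/s5c.png

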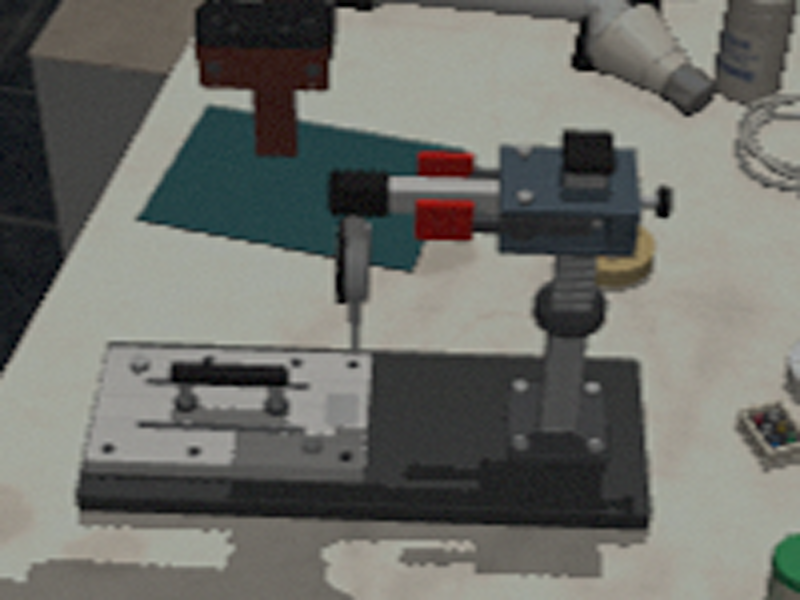

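View pics/w5.png

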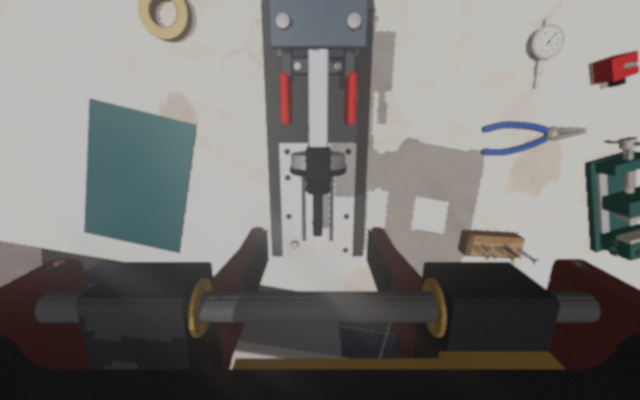

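Call:
carry_out:
  targets:
    - [[0,0,7],[-8,-2,0],70]
    - [[0,0,14],[-16,-4,0],70]
    - [[0,0,21],[-24,-6,0],70]
    - [[0,0,28],[-32,-8,0],70]
    - [[0,0,35],[-43,-10,0],70]
    - [[0,0,42],[-43,-10,0],70]
    - [[0,0,49],[-43,-10,0],70]
    - [[0,0,56],[-43,-10,0],70]
    - [[0,0,63],[-43,-10,0],70]
    - [[0,0,70],[-43,-10,0],70]

```text
t: 10.42
ee_pos: [479.2, 8.9, 292.9]
orientation: [-2.386, -2.044, 0.0]
ft_force: [0.0, 0.2, -0.3]
width: 70.0
```

Call:
carry_out:
  targets:
    - [[0,0,7],[0,0,0],70]
    - [[0,0,14],[0,0,0],70]
    - [[0,0,21],[0,0,0],70]
    - [[0,0,28],[0,0,0],70]
    - [[0,0,35],[0,0,0],70]
    - [[0,0,42],[0,0,0],70]
    - [[0,0,49],[0,0,0],70]
    - [[0,0,56],[0,0,0],70]
    - [[0,0,63],[0,0,0],70]
    - [[0,0,70],[0,0,0],70]

```text
t: 11.25
ee_pos: [479.2, 8.9, 292.9]
orientation: [-0.782, -3.042, 0.0]
ft_force: [-0.0, -0.2, -0.4]
width: 70.1
```

Call:
carry_out:
  targets:
    - [[0,0,7],[0,0,-20],70]
    - [[0,0,14],[0,0,-50],70]
    - [[0,0,21],[0,0,-80],70]
    - [[0,0,28],[0,0,-110],70]
    - [[0,0,35],[0,0,-140],70]
    - [[0,0,40],[0,0,-170],70]
    - [[0,0,40],[0,0,-190],70]

```text
t: 11.83
ee_pos: [478.0, 8.9, 100.5]
orientation: [0.304, -3.124, -0.0]
ft_force: [-0.8, -0.0, -0.1]
width: 69.9
```

```bash
python3 - <<'E'
from h import *
o=st();print(np.round(o['qpos'],3))
pic('wrist','w6.png')
pic('side','s6.png')
im=cv2.imread('pics/s6.png');cv2.imwrite('pics/s6c.png',cv2.resize(im[100:260,230:430],None,fx=4,fy=3.75,interpolation=2))
places('wrist',['plate_handle','plate'])
K,R,t=cam('wrist'); print((-R.T@t).round())
E
```

```text
t 11.83 p [478.    8.9 100.5] R [ 0.304 -3.124 -0.   ] F [-0.8 -0.  -0.1] w 69.9
[-0.006  0.407  2.028  0.     0.709 -1.771]
wrist plate_handle 0.62 [480.2   9.9  72.1]
wrist plate_handle 0.5 [559.6  20.9 101.1]
wrist plate 0.62 [482.4   4.9  30.2]
[408.  -5. 266.]
```

View pics/s6c.png

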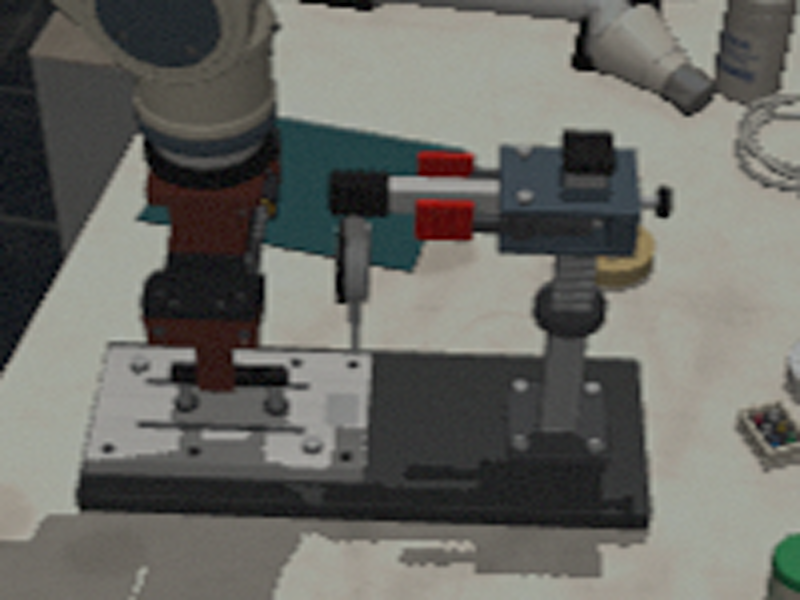

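View pics/w6.png

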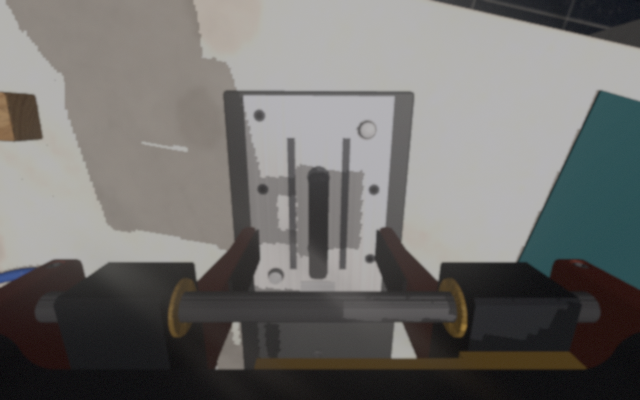

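Call:
carry_out:
  targets:
    - [[0,0,0],[1,0,-20],50]
    - [[0,0,0],[1,0,-38],30]
    - [[0,0,0],[1,0,-44],4]
    - [[0,0,0],[1,0,-44],4]
    - [[0,0,0],[1,0,-44],4]
    - [[0,0,0],[1,0,-44],4]
    - [[0,0,0],[1,0,-44],4]
    - [[0,0,0],[1,0,-44],4]
    - [[0,0,0],[1,0,-44],4]
    - [[0,0,0],[1,0,-44],4]

```text
t: 12.87
ee_pos: [480.3, 9.3, 59.8]
orientation: [-0.295, 3.127, 0.001]
ft_force: [-1.9, 4.1, 5.4]
width: 14.0
```

Call:
carry_out:
  targets:
    - [[0,0,0],[0,0,0],4]
    - [[0,0,0],[0,0,0],4]
    - [[0,0,0],[0,0,0],4]
    - [[0,0,0],[0,0,0],4]

```text
t: 13.2
ee_pos: [480.3, 9.3, 59.8]
orientation: [-0.296, 3.127, 0.001]
ft_force: [-1.2, 4.4, 7.0]
width: 14.0
```

Call:
carry_out:
  targets:
    - [[0,0,0],[0,0.6,0.5],4]
    - [[0,0,0],[0,0.6,2],4]
    - [[0,0,0],[0,0.6,3.5],4]
    - [[0,0,0],[0,0.6,5],4]

```text
t: 13.53
ee_pos: [479.8, 9.5, 64.1]
orientation: [0.296, -3.127, -0.0]
ft_force: [1.4, 1.7, -5.3]
width: 13.5
```

Call:
carry_out:
  targets:
    - [[0,0,0],[0,0,2],4]
    - [[0,0,0],[0,0,4],4]
    - [[0,0,0],[0,0,6],4]
    - [[0,0,0],[0,0,8],4]
    - [[0,0,0],[0,0,10],4]
    - [[0,0,0],[0,0,12],4]
    - [[0,0,0],[0,0,14],4]

```text
t: 14.12
ee_pos: [479.9, 9.4, 78.4]
orientation: [0.296, -3.128, 0.0]
ft_force: [-0.3, 0.5, -4.9]
width: 13.8
```

```bash
python3 - <<'E'
from h import *
o=st();print(o['moment'])
E
```

```text
t 14.12 p [479.9   9.4  78.4] R [ 0.296 -3.128  0.   ] F [-0.3  0.5 -4.9] w 13.8
[ 0.34483911 -0.262963   -0.03351046]
```

Call:
carry_out:
  targets:
    - [[0,0,0],[0,0,4],4]
    - [[0,0,0],[0,0,9],4]
    - [[0,0,0],[-1,4,14],4]
    - [[0,0,0],[-3,15,20],4]
    - [[0,0,0],[-6,35,24],4]
    - [[0,0,0],[-9,60,26],4]
    - [[0,0,0],[-12,88,26],4]
    - [[0,0,0],[-15,116,26],4]
    - [[0,0,0],[-18,144,26],4]
    - [[0,0,0],[-20,172,26],4]

```text
t: 14.95
ee_pos: [459.0, 183.4, 104.7]
orientation: [0.297, -3.127, -0.0]
ft_force: [1.0, -0.4, -4.5]
width: 13.9
```

Call:
carry_out:
  targets:
    - [[0,0,0],[-2,26,-2],4]
    - [[0,0,0],[-4,52,-4],4]
    - [[0,0,0],[-6,76,-8],4]
    - [[0,0,0],[-8,96,-15],4]
    - [[0,0,0],[-10,108,-24],4]
    - [[0,0,0],[-10,110,-34],4]
    - [[0,0,0],[-10,110,-42],4]
    - [[0,0,0],[-10,110,-42],4]

```text
t: 15.62
ee_pos: [448.3, 290.1, 60.2]
orientation: [0.296, -3.124, 0.003]
ft_force: [0.4, -1.1, -4.5]
width: 13.9
```

```bash
python3 - <<'E'
from h import *
o=st()
pic('wrist','w7.png')
pic('side','s7.png')
pic('scene','c7.png')
places('side',['plate','mat','lift_grip']);places('scene',['plate','mat'])
E
```

```text
t 15.62 p [448.3 290.1  60.2] R [ 2.960e-01 -3.124e+00  3.000e-03] F [ 0.4 -1.1 -4.5] w 13.9
side plate 0.93 [446.5 291.   26.5]
side plate 0.22 [565.9  27.7 239.4]
side mat 0.72 [453.1 298.8  -1. ]
side lift_grip 0.59 [566.1  25.7 240.9]
scene plate 0.58 [444.8 287.9  26.1]
scene mat 0.81 [ 4.532e+02  2.952e+02 -2.000e-01]
```

View pics/s7.png

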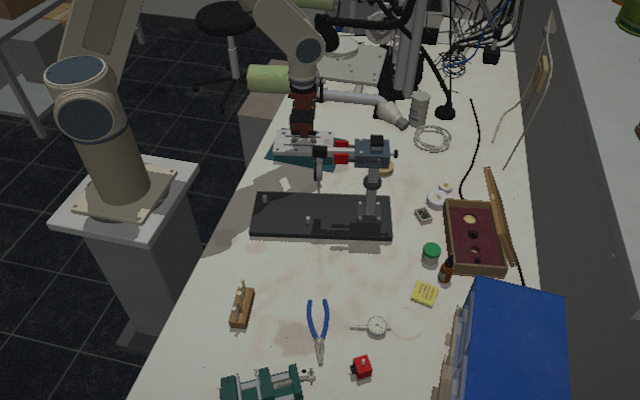

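View pics/w7.png

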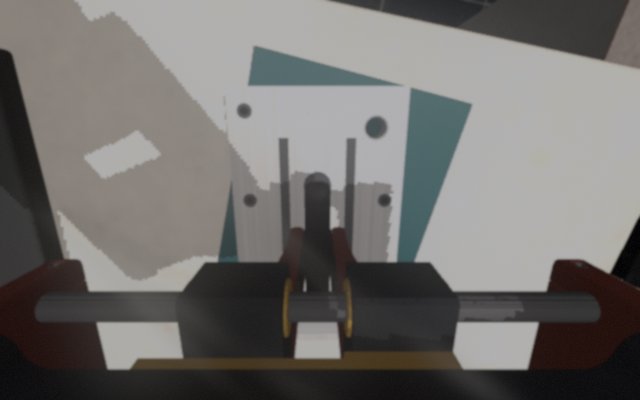

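View pics/c7.png

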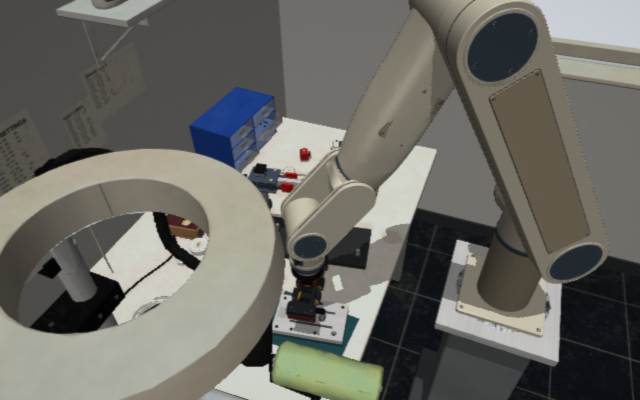

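Call:
carry_out:
  targets:
    - [[0,0,0],[3,2,-6],4]
    - [[0,0,0],[5,4,-12],4]
    - [[0,0,0],[5,4,-16],4]
    - [[0,0,0],[5,4,-18],4]
    - [[0,0,0],[5,4,-20],4]
    - [[0,0,0],[5,4,-20],4]

```text
t: 16.52
ee_pos: [454.5, 295.2, 41.5]
orientation: [0.296, -3.126, 0.001]
ft_force: [0.1, 0.0, -4.2]
width: 13.4
```

Call:
carry_out:
  targets:
    - [[0,0,0],[0,0,-1],4]
    - [[0,0,0],[0,0,-2],4]
    - [[0,0,0],[0,0,-3],4]
    - [[0,0,0],[0,0,-3.5],4]
    - [[0,0,0],[0,0,-3.5],4]

```text
t: 16.93
ee_pos: [454.9, 295.4, 38.7]
orientation: [0.296, -3.128, 0.0]
ft_force: [-0.5, 0.3, -4.8]
width: 13.6
```

Call:
carry_out:
  targets:
    - [[0,0,0],[0,0,-1],4]
    - [[0,0,0],[0,0,-1.5],4]
    - [[0,0,0],[0,0,-1.5],4]

```text
t: 17.18
ee_pos: [455.1, 295.5, 37.8]
orientation: [-0.296, 3.127, 0.0]
ft_force: [-1.6, -1.8, 3.8]
width: 14.4
```

Call:
carry_out:
  targets:
    - [[0,0,0],[0,0,0],40]
    - [[0,0,0],[0,0,0],40]
    - [[0,0,0],[0,0,0],40]
    - [[0,0,0],[0,0,0],40]
    - [[0,0,0],[0,0,0],50]
    - [[0,0,0],[0,0,20],60]
    - [[0,0,0],[0,0,50],80]
    - [[0,0,0],[0,0,90],87]
    - [[0,0,0],[0,0,120],87]

```text
t: 17.93
ee_pos: [455.1, 295.5, 159.2]
orientation: [-0.296, 3.127, 0.0]
ft_force: [0.4, 1.4, 0.2]
width: 69.8
```

```bash
python3 - <<'E'
from h import *
o=st()
pic('wrist','w8.png')
pic('side','s8.png')
places('side',['plate','mat','lift_grip']);places('wrist',['plate','mat'])
E
```

```text
t 17.93 p [455.1 295.5 159.2] R [-0.296  3.127  0.   ] F [0.4 1.4 0.2] w 69.8
side plate 0.56 [454.4 292.9   5.5]
side mat 0.72 [696.1 261.9   2.5]
side mat 0.71 [453.3 296.7  -3.6]
side lift_grip 0.84 [564.   27.  240.1]
side lift_grip 0.45 [456.2 292.3   5.1]
wrist plate 0.77 [ 4.567e+02  2.963e+02 -4.000e-01]
```

View pics/w8.png

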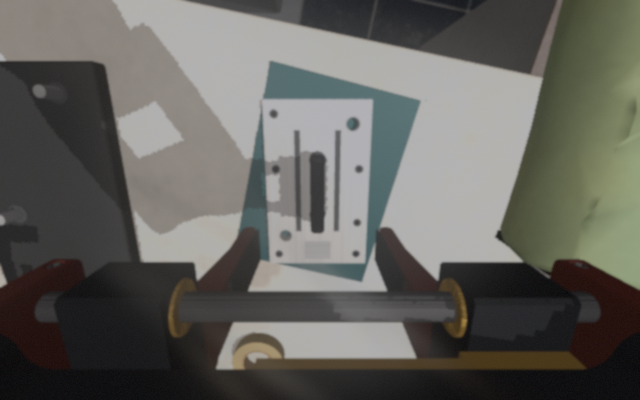

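Call:
carry_out:
  targets:
    - [[0,0,0],[0,-10,35],87]
    - [[0,0,0],[0,-30,70],87]
    - [[0,0,0],[10,-50,105],87]
    - [[0,0,0],[25,-70,135],87]
    - [[0,0,0],[45,-100,141],87]
    - [[0,0,0],[70,-130,141],87]
    - [[0,0,0],[95,-160,141],87]
    - [[0,0,0],[115,-190,141],87]
    - [[0,0,0],[137,-225,141],87]
    - [[0,0,0],[157,-260,141],87]

```text
t: 19.12
ee_pos: [612.4, 33.7, 296.2]
orientation: [0.297, -3.125, -0.0]
ft_force: [-0.0, 0.6, -0.2]
width: 87.1
```

Call:
carry_out:
  targets:
    - [[0,0,0],[0,0,0],87]
    - [[0,0,0],[0,0,0],87]

```text
t: 19.28
ee_pos: [612.0, 33.6, 295.9]
orientation: [0.291, -3.125, -0.0]
ft_force: [0.7, -0.3, -0.4]
width: 87.1
```

```bash
python3 - <<'E'
from h import *
o=st()
pic('wrist','w9.png')
places('wrist',['tabs','lift_grip'])
places('side',['tabs','lift_grip'])
places('scene',['tabs','lift_grip'])
for P in [(612.2,35.3,253)]: print(proj(P,'wrist').round())
E
```

```text
t 19.28 p [612.   33.6 295.9] R [ 0.291 -3.125 -0.   ] F [ 0.7 -0.3 -0.4] w 87.1
wrist tabs 0.74 [607.4  39.3 244.4]
wrist lift_grip 0.62 [559.4  27.3 237.5]
wrist lift_grip 0.17 [567.4  28.4   1.9]
side tabs 0.76 [611.3  36.6 234.9]
side lift_grip 0.84 [564.   27.  240.1]
side lift_grip 0.45 [456.2 292.3   5.1]
scene tabs 0.63 [614.6  33.2 238.2]
scene lift_grip 0.57 [564.2  26.3 240.1]
[315. 218.]
```

View pics/w9.png

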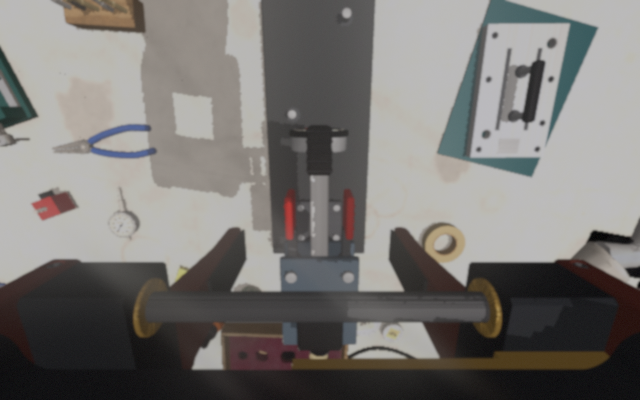

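Call:
carry_out:
  targets:
    - [[0,0,0],[0,1.7,-20],87]
    - [[0,0,0],[0,1.7,-40],87]
    - [[0,0,0],[0,1.7,-56],80]
    - [[0,0,0],[0,1.7,-66],70]
    - [[0,0,0],[0,1.7,-69],65]
    - [[0,0,0],[0,1.7,-69],62]
    - [[0,0,0],[0,1.7,-69],62]

```text
t: 20.22
ee_pos: [612.4, 37.4, 230.0]
orientation: [-0.297, 3.126, -0.0]
ft_force: [0.4, -0.3, -0.3]
width: 62.3
```

```bash
python3 - <<'E'
from h import *
o=st()
pic('wrist','w10.png')
pic('side','s10.png')
im=cv2.imread('pics/s10.png');cv2.imwrite('pics/s10c.png',cv2.resize(im[100:260,230:430],None,fx=4,fy=3.75,interpolation=2))
E
```

```text
t 20.22 p [612.4  37.4 230. ] R [-0.297  3.126 -0.   ] F [ 0.4 -0.3 -0.3] w 62.3
```

View pics/w10.png

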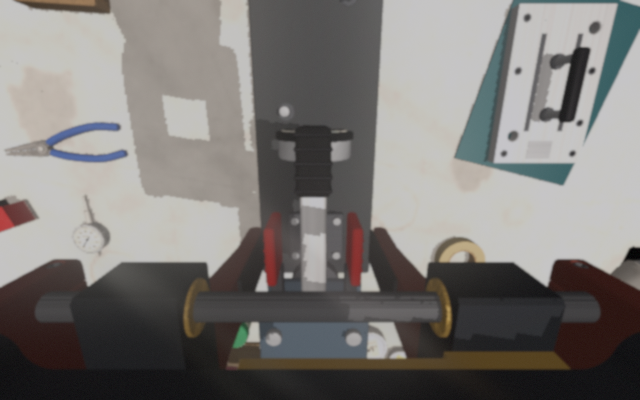

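View pics/s10c.png

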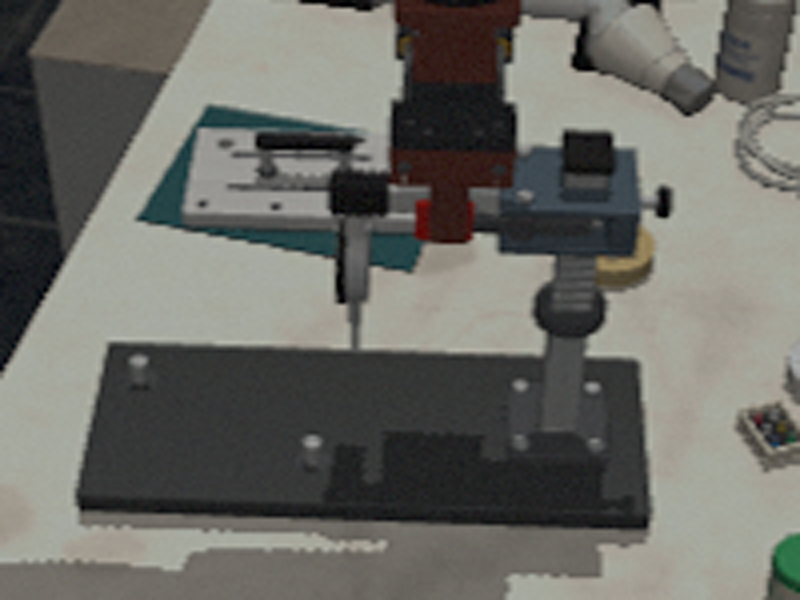

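Call:
carry_out:
  targets:
    - [[0,0,0],[0,-2,-3],62]
    - [[0,0,0],[0,-2,-3],50]
    - [[0,0,0],[0,-2,-3],30]
    - [[0,0,0],[0,-2,-3],20]
    - [[0,0,0],[0,-2,-3],20]
    - [[0,0,0],[0,-2,-3],20]
    - [[0,0,0],[0,-2,-3],20]
    - [[0,0,0],[0,-2,-3],20]
    - [[0,0,0],[0,-2,-3],20]

```text
t: 21.07
ee_pos: [611.7, 35.1, 225.5]
orientation: [0.296, -3.127, 0.0]
ft_force: [1.7, 0.6, -8.1]
width: 36.5
```

Call:
carry_out:
  targets:
    - [[0,0,0],[0,0,0],20]
    - [[0,0,0],[0,0,0],20]
    - [[0,0,0],[0,0,0],20]

```text
t: 21.32
ee_pos: [611.7, 35.1, 225.9]
orientation: [0.296, -3.127, 0.0]
ft_force: [0.2, 0.3, -8.0]
width: 36.1
```

```bash
python3 - <<'E'
from h import *
o=st()
pic('wrist','w11.png')
E
```

```text
t 21.32 p [611.7  35.1 225.9] R [ 0.296 -3.127  0.   ] F [ 0.2  0.3 -8. ] w 36.1
```

View pics/w11.png

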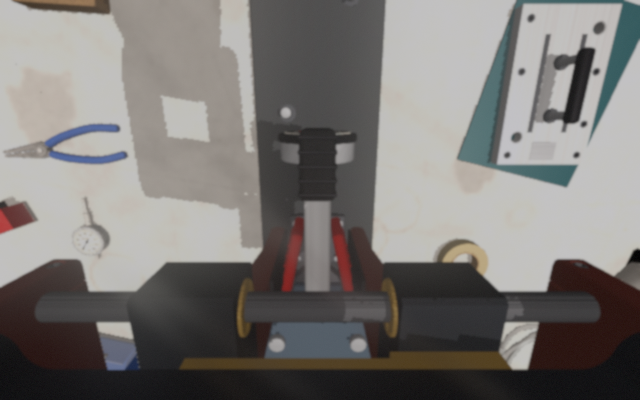

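Call:
carry_out:
  targets:
    - [[0,0,0],[0,0,-1],20]
    - [[0,0,0],[0,0,-3],20]
    - [[0,0,0],[0,0,-6],20]
    - [[0,0,0],[0,0,-9],20]
    - [[0,0,0],[0,0,-12],20]
    - [[0,0,0],[0,0,-15],20]

```text
t: 21.87
ee_pos: [611.8, 35.1, 210.7]
orientation: [0.296, -3.127, 0.0]
ft_force: [-1.4, -1.2, -6.0]
width: 36.2
```

```bash
python3 - <<'E'
from h import *
o=st()
pic('side','s12.png')
im=cv2.imread('pics/s12.png');cv2.imwrite('pics/s12c.png',cv2.resize(im[100:260,230:430],None,fx=4,fy=3.75,interpolation=2))
E
```

```text
t 21.87 p [611.8  35.1 210.7] R [ 0.296 -3.127  0.   ] F [-1.4 -1.2 -6. ] w 36.2
```

View pics/s12c.png

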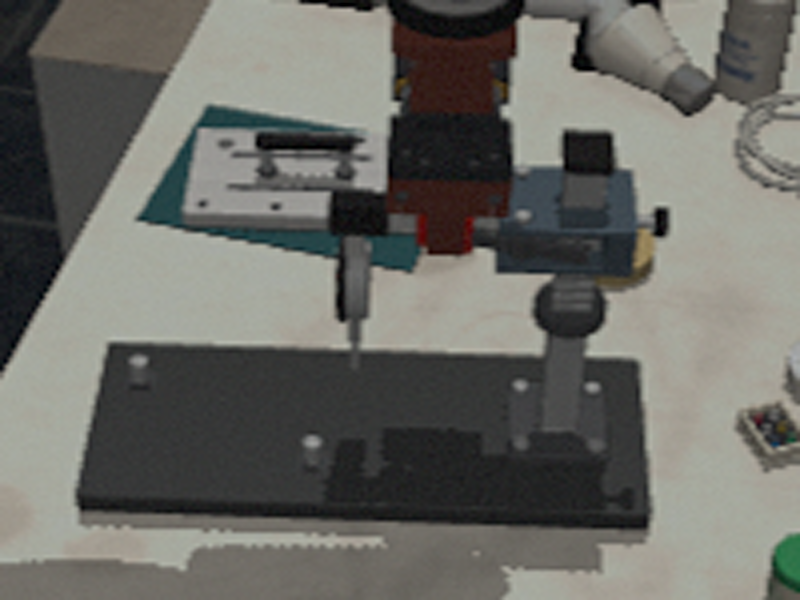

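Call:
carry_out:
  targets:
    - [[0,0,0],[0,0,-3],20]
    - [[0,0,0],[0,0,-7],20]
    - [[0,0,0],[0,0,-11],20]
    - [[0,0,0],[0,0,-15],20]
    - [[0,0,0],[0,0,-19],20]
    - [[0,0,0],[0,0,-23],20]
    - [[0,0,0],[0,0,-27],20]
    - [[0,0,0],[0,0,-31],20]
    - [[0,0,0],[0,0,-35],20]
    - [[0,0,0],[0,0,-37],20]

```text
t: 22.75
ee_pos: [611.8, 35.1, 173.5]
orientation: [0.296, -3.127, 0.0]
ft_force: [-2.5, -1.1, -6.5]
width: 36.3
```

Call:
carry_out:
  targets:
    - [[0,0,0],[0,0,-1],20]
    - [[0,0,0],[0,0,-2],20]
    - [[0,0,0],[0,0,-3],20]
    - [[0,0,0],[0,0,-4],20]
    - [[0,0,0],[0,0,-4],20]

```text
t: 23.17
ee_pos: [611.8, 35.1, 170.0]
orientation: [0.296, -3.127, 0.0]
ft_force: [-2.3, -1.2, -8.8]
width: 36.0
```

Call:
carry_out:
  targets:
    - [[0,0,0],[0,0,-1],20]
    - [[0,0,0],[0,0,-2],20]
    - [[0,0,0],[0,0,-3],20]
    - [[0,0,0],[0,0,-4],20]
    - [[0,0,0],[0,0,-4],20]

```text
t: 23.58
ee_pos: [611.8, 35.1, 165.9]
orientation: [0.296, -3.127, 0.0]
ft_force: [-3.6, -1.1, -7.8]
width: 36.0
```

Call:
carry_out:
  targets:
    - [[0,0,0],[0,0,-0.7],20]
    - [[0,0,0],[0,0,-1.5],20]
    - [[0,0,0],[0,0,-1.5],20]

```text
t: 23.83
ee_pos: [611.8, 35.1, 164.5]
orientation: [0.296, -3.127, 0.0]
ft_force: [-3.4, -1.8, -8.0]
width: 36.0
```

Head is about 8.5 mm up; continue feeling in small steps.

Call:
carry_out:
  targets:
    - [[0,0,0],[0,0,-0.7],20]
    - [[0,0,0],[0,0,-1.5],20]
    - [[0,0,0],[0,0,-1.5],20]

```text
t: 24.08
ee_pos: [611.8, 35.1, 163.0]
orientation: [0.296, -3.127, 0.0]
ft_force: [-4.0, -2.3, -6.7]
width: 36.0
```

Call:
carry_out:
  targets:
    - [[0,0,0],[0,0,-0.7],20]
    - [[0,0,0],[0,0,-1.2],20]
    - [[0,0,0],[0,0,-1.2],20]

```text
t: 24.33
ee_pos: [611.8, 35.1, 161.8]
orientation: [0.296, -3.127, 0.0]
ft_force: [-4.2, -2.2, -7.9]
width: 36.0
```

Call:
carry_out:
  targets:
    - [[0,0,0],[0,0,-0.7],20]
    - [[0,0,0],[0,0,-1.2],20]
    - [[0,0,0],[0,0,-1.2],20]

```text
t: 24.58
ee_pos: [611.8, 35.1, 160.7]
orientation: [0.296, -3.127, 0.0]
ft_force: [-4.3, -2.4, -7.9]
width: 36.3
```

Call:
carry_out:
  targets:
    - [[0,0,0],[0,0,-0.6],20]
    - [[0,0,0],[0,0,-1],20]
    - [[0,0,0],[0,0,-1],20]

```text
t: 24.83
ee_pos: [611.9, 35.1, 160.3]
orientation: [0.296, -3.127, 0.0]
ft_force: [-7.0, -2.4, -1.5]
width: 36.2
```

Call:
carry_out:
  targets:
    - [[0,0,0],[0,0,-0.5],20]
    - [[0,0,0],[0,0,-0.5],20]

```text
t: 25.0
ee_pos: [611.9, 35.1, 160.3]
orientation: [0.296, -3.128, 0.0]
ft_force: [-8.6, -2.5, 1.2]
width: 36.4
```

Call:
carry_out:
  targets:
    - [[0,0,0],[0,0,0],70]
    - [[0,0,0],[0,0,0],70]
    - [[0,0,0],[0,0,0],70]
    - [[0,0,0],[0,0,0],70]
    - [[0,0,0],[0,0,0],70]
    - [[0,0,0],[0,0,5],80]
    - [[0,0,0],[0,0,20],80]
    - [[0,0,0],[0,0,50],80]
    - [[0,0,0],[0,0,85],80]
    - [[0,0,0],[-10,0,120],80]

```text
t: 25.83
ee_pos: [603.3, 35.3, 281.1]
orientation: [-0.296, 3.126, 0.0]
ft_force: [0.4, -0.7, 0.1]
width: 79.8
```

Call:
carry_out:
  targets:
    - [[0,0,0],[-20,0,0],80]
    - [[0,0,0],[-50,0,0],80]
    - [[0,0,0],[-50,0,0],80]

```text
t: 26.08
ee_pos: [548.5, 35.3, 280.4]
orientation: [0.297, -3.127, -0.0]
ft_force: [-0.9, 0.0, -1.1]
width: 80.1
```

```bash
python3 - <<'E'
from h import *
o=st()
pic('side','s13.png')
im=cv2.imread('pics/s13.png');cv2.imwrite('pics/s13c.png',cv2.resize(im[100:260,230:430],None,fx=4,fy=3.75,interpolation=2))
pic('wrist','w13.png')
places('side',['plate','mat','lift_grip','tabs']);places('wrist',['plate','mat','lift_grip','tabs'])
places('scene',['dop_block','pliers'])
E
```

```text
t 26.08 p [548.5  35.3 280.4] R [ 0.297 -3.127 -0.   ] F [-0.9  0.  -1.1] w 80.1
side plate 0.87 [454.4 293.4   3.4]
side plate 0.67 [ 6.341e+02 -2.947e+02  4.000e-01]
side mat 0.65 [449.5 298.8  -0.9]
side lift_grip 0.91 [567.2  28.3 174.4]
side tabs 0.64 [610.2  36.1 171.2]
wrist plate 0.84 [457.5 291.9   6.8]
wrist lift_grip 0.95 [558.9  22.9 165.9]
wrist lift_grip 0.57 [459.6 291.3   6.2]
wrist tabs 0.87 [613.5  39.5 175. ]
scene dop_block 0.55 [ 458.3 -282.4    4. ]
```

View pics/s13c.png

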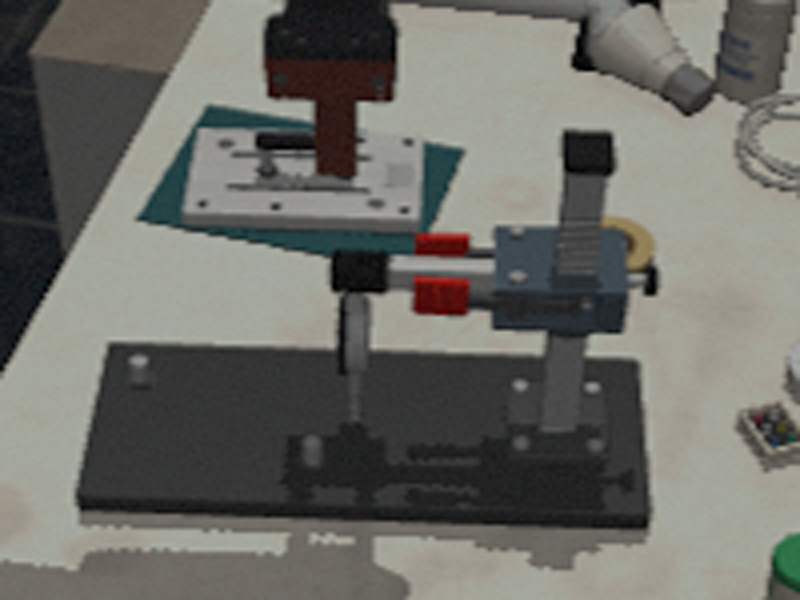

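View pics/w13.png

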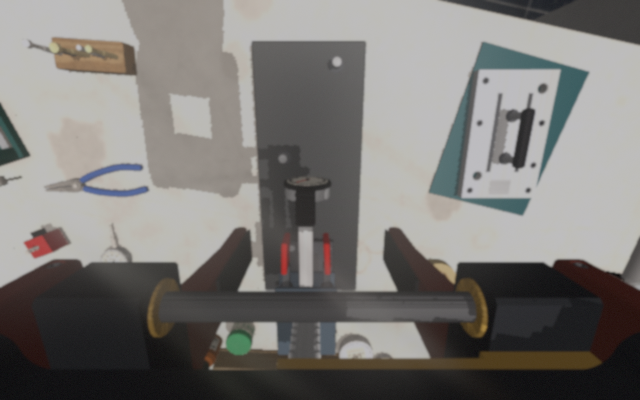

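```bash
python3 - <<'E'
from h import *
order.close_job(); st()
E
```

```text
the job is handed in; nothing more can be done
the job is handed in; nothing more can be done
```

The plate is off the stand and lying on the mat, and the gauge head is resting on its stop collar with the gripper clear. I handed the job in at about 26 s of the 61 s allowed. No verdict is reported.

- **Head up:** I lifted the head by its black grip with the tabs untouched. It clicked up to the rubber top stop (27 N felt there), then settled on the top tooth and hung there.
- **Plate:** It came straight up off the dowels with about 5 N, which is just its weight. The last images show it flat on the mat, about 5 to 8 mm from the mat's centre.
- **Head down:** I pinched the tabs (opening 36 mm, not the stated fully closed 34 mm) and carried the head down in small steps. The hand's load fell from about 8 N to 1.5 N at an estimated head height of 4 to 5 mm, which matches the collar. I then let go.
- **Checks that were less certain:**
  - The collar is hidden under the head in the last pictures, so the seating rests on the felt contact and the measured height.
  - The grip height read 166 mm from the wrist camera and 174 mm from the side camera, against about 172 mm expected.
- **Bystanders:** The dop block measured within 3 mm of where it started. The pliers got no reading in the last check, and the tape roll was never measured. Both looked untouched in the pictures.

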